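# Load a pipe test piece into the vee cradle and clamp it

### The arm

A 6-joint arm with a two-finger parallel gripper is mounted at the origin on the work surface. World frame = base frame: x ahead of the robot, y to its left, z up, the work surface at z = 0. Lengths are in mm, angles in rad, forces in N, time in s.
With the tool pointing down it reaches from about 400 to 925 mm from the base axis. Payload 12.5 kg.
Tool frame: the origin (TCP) lies at the very end of the fingers, on their centre line; the grasp point (between the pads) lies env.grip_point_offset behind it (env.grip_point_offset is the distance from the TCP to the grasp point, in mm); y points along the fingers, z is the direction in which the jaws open and shut, and the axes are right-handed (so a half turn about y gives the same grasp; the last joint's range is limited). The gripper opens to 95 mm and grips with 3 to 60 N. Pads are 20 mm wide; open, the fingers measure 119 mm over their backs; the gripper's body (75 mm by 180 mm) begins 59 mm behind the grasp point.
Start: joints at [1.067, 0.491, 1.559, -0, 1.092, -0.106], TCP at [242.105, 576.222, 214.661] pointing down, gripper open.
Joint ranges: [-3.1, 3.1], [-0.84, 2.19], [0.05, 2.79], [-1.13, 4.28], [0.06, 2.93], [-2.69, 2.69]. Speed limits (rad/s): [2.22, 2.22, 2.79, 3.14, 3.14, 3.14].

### API

Orientations are given as [roll, pitch, yaw] about the fixed x, y, z axes, in that order (R = Rz(yaw) Ry(pitch) Rx(roll)).
In Python, from cell import readout, read_camera, env, nets gives the robot as it stands.
- The arm moves only by the tool apply_moves, never from a script. Its argument "increments" is a list of rows, each a list of 3 entries, a list of its own where there are three numbers: the shift along the tool's x, y, z in cm, then the turn, a rotation vector about the tool's x, y, z in degrees, then the finger opening in cm, from 0 to 9.51. A call has exactly 5 rows; each row shifts and turns the pose as measured when the row begins, along the tool's axes as they then stand; what a row does not reach is not made up. A row lasts 1/8 s, in which the tool goes at most 62.5 mm and 10.7 degrees, less where a joint would pass 70% of its speed; a pose out of reach is approached as far as the arm can. A call with a gripper value outside its range is refused whole. The fingers move at their own pace and stop on an object; the grip force is fixed at half the most. Time passes only in rows, so rows that do not move let the fingers close, or fill a call up. It gives the time, the measured TCP pose, the force and the opening at its end, in the units of the state.
- readout.state(): the state, without advancing time (a new reading comes with each control period).
- read_camera(name): name is "scene" or "top"; returns a dict with "img" (420x560x3 uint8, red, green, blue), "vfov" (degrees; the focal length in pixels is half the picture's height over the tangent of half this angle, whatever the lens; pixels are square), "cx", "cy" (the principal point, pixels), "rvec" (rotation vector, rad) and "tvec" (3), from world to camera coordinates, as OpenCV has them. Camera axes: x right, y down, z forward; pixel columns grow to the right and rows downward; lengths in mm; the calibration is good to about 2 mm. A picture is of the moment at which its call begins. There is no depth.
- env.job_done(): hands the job in, once; it reports no verdict.
Trained networks look in a picture, given as the dict that the camera call returned (one of the last four; its "shot" number tells which), for a name from the list of things; names that differ only in an ending like _2 or _b are one class to them, and where a whole thing is asked for, a point or a joint stands for the part that bears it (a point fixed in the world has none). Each returns a list of dicts, best first, with "confidence" (0 to 1); they miss things now and then, are a little off and sometimes report something else, mostly with a low value. They report only what shows in the picture. A call takes as long as a camera call. They do not tell look-alikes from the thing itself.
- nets.look_for(picture, thing): "point" ([x, y, z] in mm, in the coordinates of the camera as it stood for that picture, good to about 4 mm: the middle of the surface that is visible of it).
- nets.mark_of(picture, thing): "point" ([x, y, z] in mm, in the coordinates of the camera as it stood for that picture, good to about 4 mm: a listed point, or the origin of a listed thing).
The state is a dict: "t": time; "joints": joint angles; "qvel": joint speeds; "tau": joint torques, N m; "eef_pos": TCP position; "tcp_rot": TCP orientation; "ft_force": force on the tool from outside, world axes, zero at the start; "moment": the same for the moment, N m; "opening": opening from 0.0 (shut) to 1.0 (fully open).
Only numpy, scipy, OpenCV 4.12 (cv2) and the standard library are available. Lean on these libraries where they do the work, as an engineer would, in place of code of your own. Each camera call takes 0.05 s, during which the arm holds its last target. There are 200 camera calls.

### The job

Set up the orange pipe test piece in the vee cradle for measuring: take away the yellow chock that holds it on the infeed table and put the chock in the round brown tray, then roll the pipe into the vee without lifting it, slide it along the vee until its end is fully against the end stop, and only then press the red clamp handle fully down so that the pad holds the pipe. Leave the mortar, the bottle and the black coupler where they stand.

Things in the scene. Friction and masses are not known exactly. Their poses are not given: they have to be found in the camera images.
- vee_seat (a point): Axis of a 90 mm pipe resting in the fixture's aluminium vee, mid-way along it, 78 mm over the bench. x runs along the vee to the end stop, y level across it to the infeed table, z up. The vee is 190 mm long (x -105 to 85), flanks at 45 degrees; lip on the infeed side at y +42 mm, level with the infeed table; other lip at y -55 mm, 69 mm over the bench. Turned up to 15 degrees from world x.
- stop_face (a point): Middle of the face of the end stop, an upright grey plate 60 mm wide and 12 mm thick, top 112 mm over the bench, at the +x end of the vee, 85 mm from vee_seat; same axes. The pipe is home when its flat end touches this face, its centre then 70 mm from it.
- pipe_center (a point): Centre, on its axis, of the orange pipe test piece: 90 mm outside diameter, 140 mm long, flat ends closed by flush black plugs, about 0.4 kg. Its x axis runs along the pipe. It starts on the infeed table, turned up to 13 degrees from the vee, 40 to 70 mm short of home along the vee. It rolls easily and stops within a few cm when let go.
- chock_grip (a point): Yellow folded-steel wedge chock, 0.22 kg, on the infeed table at the pipe's vee side. Point in the middle of its upright back plate, 55 mm over its underside; plate 50 mm wide (chock's x; grip across this), 12 mm thick (y), 75 mm high, black band near the top. y points to the toe, which lies under the pipe's side 1 to 11 mm from touching: draw back along -y before lifting.
- chock_mid (a point): Middle of the chock, 25 mm from the back plate's middle towards the toe, 28 mm above its underside. The wedge is 50 mm wide, 41 mm high at the plate and falls at 35 degrees to the toe, 61 mm from the plate's middle.
- tray_floor (a point): Middle of the floor of the round dark-brown tray on the bench: 186 mm floor diameter, floor 4 mm above the bench, rim 14 mm high.
- clamp_handle (a joint): Angle (rad) of the toggle clamp's red handle, on the other side of the vee from the infeed table: 0 = fully down, level, locked; 1.1 to 1.35 (standing up, clamp open) at the start. Pressing it down swings the clamp arm over the pipe (arm angle = 1.25 x handle angle) and sets a sprung pad on the pipe. Needs about 8 to 16 N at the grip; stays where it is left.
- handle_grip (a point): Point on the front (upper) face of the red handle grip, 90 mm out from the pivot. The grip is 22 mm wide, 18 mm thick and 80 mm long (40 to 120 mm from the pivot). With the handle down the grip points away from the vee, its upper face 161 mm over the bench.
- handle_pivot (a point): Pivot of the clamp handle, its axis along x; axes as vee_seat, 125 mm from the vee's middle (vee_seat y -125 mm), 152 mm over the bench. At angle h the handle points along -cos h in y and +sin h in z. The open clamp arm stands about 40 mm nearer to the vee, its tip up to 265 mm over the bench.
- pipe: The orange pipe itself; origin and axes as pipe_center.
- clamp_pad: The black rubber pressure pad under the tip of the clamp arm, 26 mm across. Its origin is 31 mm from the pad's pressing face; when clamped it lies over vee_seat.
- chock: The yellow chock itself; origin under the middle of its back plate, axes as chock_grip.
- mortar: White porcelain mortar with its pestle standing in it, 100 mm across, 135 mm high over the pestle; origin under its centre. To be left alone.
- reagent_bottle: Amber glass jar with black cap, 68 mm across, 130 mm high; origin under its centre. To be left alone.
- coupler: Black pipe coupler sleeve standing on end, 108 mm across, 85 mm high; origin under its centre. To be left alone.
- infeed_table (a point): Middle of the level steel infeed table's top, 56 mm over the bench, axes as vee_seat, 160 mm from the vee's middle in y. It spans y -118 (the vee's lip) to +118 mm, x -110 to +95 mm. A squaring fence, 30 mm high, 8 mm thick, parallel to the vee, closes its outer edge (y +110 to +118 mm). A pipe pushed off-centre rolls on without turning; pressed back against the fence it comes square.
- fixture: The fixture, fixed to the bench: dark base plate 240 x 500 mm, 12 mm thick (x -128 to +112, y -220 to +280 mm), with vee, infeed table, end stop and clamp. Origin on the bench under vee_seat, same axes. The grey clamp riser, 60 mm wide, stands at y -72 to -142 mm, 124 mm high; above it the clamp's steel side plates reach 162 mm.
There are look-alikes about, which are no part of the job. Of the things that look like the pipe, the largest one is meant. Of the things that look like the chock, the smallest one is meant.

How it is judged:
By the outcome, as a careful person would: the job done as asked, in the order asked, and still so for the second after the job is handed in, with the robot touching nothing.
It also fails if it takes over 72 s, if anything falls off the work surface, if the arm or the gripper's body presses on something with over 40 N, if the wrist force passes 120 N, or if a joint passes its speed limit or range.

## Working session

There is one attempt and no reset: what is moved stays moved. The work goes in short steps, Python scripts to look and compute and a tool call to move; the robot and the scene stay as the last step left them, time stands still between calls to the robot, and variables do not carry over. Pictures are saved under pics/ and viewed, about 8 in all and at most 12, crops included, and the job is handed in when it is done.

Besides the shell and the picture viewer there is one more tool, called after "Emit:" as name([rows], argument=value, ...), one row to a line, values as JSON. apply_moves: Moves the arm, as the interface text tells. Its arguments: {"type":"object","properties":{"increments":{"type":"array"}},"required":["increments"]}

```bash
mkdir -p pics; ls
cat > h.py <<'E'
import numpy as np, cv2
from scipy.spatial.transform import Rotation as R
from cell import readout, read_camera, env, nets
def w(p,c): return R.from_rotvec(np.ravel(c["rvec"])).inv().apply(np.ravel(p)-np.ravel(c["tvec"]))
def save(c,n): cv2.imwrite("pics/"+n,c["img"][:,:,::-1])
E
python3 - <<'E'
from h import *
s=readout.state(); print(s, env.grip_point_offset)
for n in ["scene","top"]:
    c=read_camera(n); save(c,n+"0.png"); print(n,c["vfov"],w([0,0,0],c))
    for th in ["vee_seat","stop_face","pipe_center","chock_grip","chock_mid","tray_floor","handle_grip","handle_pivot","mortar","reagent_bottle","coupler","infeed_table","fixture","clamp_pad"]:
        print(th,[(np.round(w(d["point"],c)).tolist(),round(d["confidence"],2)) for d in nets.mark_of(c,th)])
E
```

```text
pics
{'t': 0.0, 'joints': array([ 1.06741843e+00,  4.91569907e-01,  1.55947470e+00, -1.44812414e-05,
        1.09166830e+00, -1.05588762e-01]), 'qvel': array([-0.00075805,  0.00079407,  0.00013172,  0.00073257, -0.000376  ,
       -0.00049774]), 'tau': array([-1.97860652e-03, -6.12618971e+01, -2.58176547e+01,  6.93080225e-02,
        4.82662779e-02, -5.40854410e-05]), 'eef_pos': array([241.96856366, 575.99132292, 214.04661822]), 'tcp_rot': array([-1.57191170e+00,  1.05295066e-04, -3.97782512e-01]), 'ft_force': array([ 0.83631554, -0.6348607 ,  0.12950625]), 'moment': array([-0.02245867, -0.03625447, -0.0333162 ]), 'opening': 0.9934189266071631} 18.8
scene 52.1300194388698 [1389.33349263 -332.7575275   714.77385587]
vee_seat [([569.0, -84.0, 76.0], 0.87), ([585.0, -158.0, 229.0], 0.68)]
stop_face [([655.0, -65.0, 76.0], 0.9), ([568.0, -83.0, 77.0], 0.43)]
pipe_center [([320.0, -134.0, 27.0], 0.73), ([751.0, 256.0, 30.0], 0.62), ([484.0, 92.0, 104.0], 0.57)]
chock_grip [([498.0, 4.0, 108.0], 0.58), ([500.0, 9.0, 55.0], 0.49), ([271.0, 145.0, 71.0], 0.46)]
chock_mid [([220.0, 345.0, 36.
[... 940 characters left out ...]
], 0.81), ([197.0, 365.0, 72.0], 0.75), ([274.0, 152.0, 76.0], 0.64), ([485.0, 90.0, 101.0], 0.27)]
chock_mid [([483.0, 36.0, 87.0], 0.95), ([598.0, -208.0, 151.0], 0.73), ([222.0, 344.0, 34.0], 0.62), ([284.0, 177.0, 36.0], 0.6)]
tray_floor [([457.0, 409.0, 2.0], 0.76)]
handle_grip [([480.0, 92.0, 102.0], 0.71), ([603.0, -241.0, 238.0], 0.55), ([571.0, -87.0, -1.0], 0.48), ([654.0, -67.0, 76.0], 0.44)]
handle_pivot [([592.0, -208.0, 152.0], 0.81)]
mortar []
reagent_bottle [([423.0, -298.0, -2.0], 0.75)]
coupler [([709.0, 50.0, 5.0], 0.62)]
infeed_table [([525.0, 70.0, 56.0], 0.96)]
fixture [([571.0, -89.0, 5.0], 0.96)]
clamp_pad [([483.0, 90.0, 103.0], 0.74), ([590.0, -158.0, 229.0], 0.48)]
```

View pics/scene0.png

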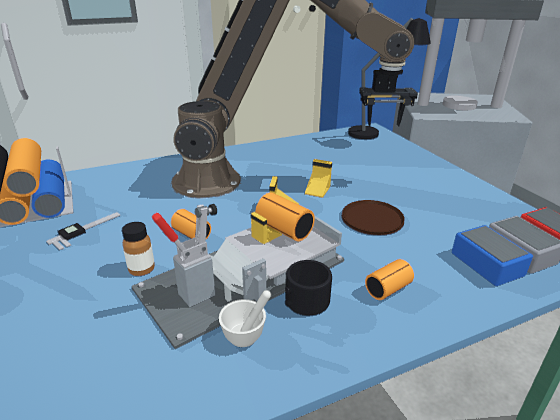

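View pics/top0.png

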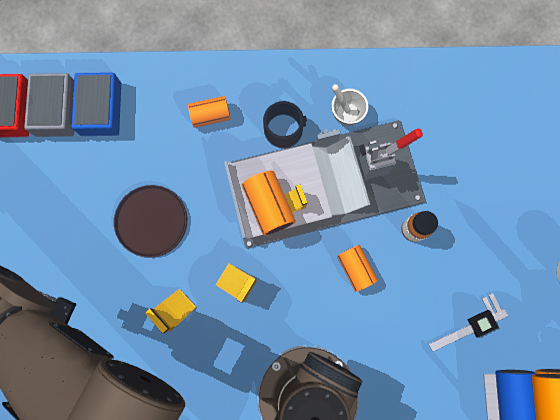

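The top view shows the fixture around (325,175), with the pipe at (269,202) on the infeed table and the chock at (298,196). The tray is at (151,220) and the handle at (408,138). The other oranges and yellows are look-alikes on the bench. Next I'll refine the pipe, chock and fixture poses.

```bash
cat >> h.py <<'E'
from scipy.optimize import minimize
def proj(P,c):
    f=c["img"].shape[0]/2/np.tan(np.radians(c["vfov"]/2)); K=np.array([[f,0,c["cx"]],[0,f,c["cy"]],[0,0,1.]])
    return cv2.projectPoints(np.asarray(P,float),np.ravel(c["rvec"]),np.ravel(c["tvec"]),K,None)[0][:,0]
def hull(P,c):
    m=np.zeros((1680,2240),np.uint8); h=cv2.convexHull((proj(P,c)*4+1.5).astype(np.float32)); cv2.fillConvexPoly(m,np.round(h).astype(np.int32),1); 
    return cv2.resize(m*255,(560,420),interpolation=cv2.INTER_AREA)/255.
def pipepts(x,y,z,a):
    t=np.linspace(0,2*np.pi,40); P=np.concatenate([np.c_[np.full(40,s),45*np.cos(t),45*np.sin(t)] for s in(-70,70)])
    return R.from_euler('z',a).apply(P)+[x,y,z]
def fitpipe(cs,x0,z):
    """orange pipe contour fit: IoU of hull with hull of orange blob seen"""
    Ms=[]
    for c in cs:
        hsv=cv2.cvtColor(c["img"],cv2.COLOR_RGB2HSV); m=cv2.inRange(hsv,(5,120,60),(19,255,255))
        Ms.append((m>0).astype(float))
    def cost(p):
        s=0
        for c,m in zip(cs,Ms):
            h=hull(pipepts(p[0],p[1],z,p[2]/100),c); reg=cv2.dilate(h,np.ones((15,15)))>0
            # orange outside the hull costs; hull non-orange costs
            s+=(m*(1-h))[reg].sum()+0.5*(h*(1-m)).sum()
        return s
    r=minimize(cost,[x0[0],x0[1],x0[2]*100],method='Nelder-Mead',options=dict(initial_simplex=np.array([x0[0],x0[1],x0[2]*100])+np.array([[0,0,0],[8,0,0],[0,8,0],[0,0,12.]])))
    return r.x[0],r.x[1],r.x[2]/100,r.fun
def chockpts(x,y,a,z=56):
    P=[[s*25,yy,zz] for s in(-1,1) for yy,zz in[(-6,0),(-6,75),(6,75),(61,0)]]
    return R.from_euler('z',a).apply(P)+[x,y,z]
E
python3 - <<'E'
from h import *
cs=[read_camera("scene"),read_camera("top")]
F=[]
for k in range(1): pass
# fixture yaw: average of repeated detections
pts={n:[] for n in["vee_seat","stop_face","handle_pivot","infeed_table","handle_grip","chock_grip","chock_mid","tray_floor"]}
seat0=np.array([569,-86])
exp=dict(vee_seat=(569,-86),stop_face=(654,-65),handle_pivot=(597,-209),infeed_table=(530,68),handle_grip=(606,-240),chock_grip=(498,8),chock_mid=(487,33),tray_floor=(457,407))
for it in range(3):
    cc=[read_camera("scene"),read_camera("top")] if it else cs
    for c in cc:
        for n in pts:
            for d in nets.mark_of(c,n):
                p=w(d["point"],c)
                if np.hypot(*(p[:2]-exp[n]))<20: pts[n].append(p); break
for n in pts: print(n,np.round(np.mean(pts[n],0),1),np.round(np.std(pts[n],0),1),len(pts[n]))
from scipy.optimize import least_squares
loc=dict(vee_seat=(0,0),stop_face=(85,0),handle_pivot=(0,-125),infeed_table=(0,160))
def res(p):
    cth,s=np.cos(p[2]),np.sin(p[2]); o=[]
    for n,l in loc.items():
        m=np.mean(pts[n],0)[:2]; o+=list(m-[p[0]+cth*l[0]-s*l[1],p[1]+s*l[0]+cth*l[1]])
    return o
r=least_squares(res,[569,-86,.24]); print("fix",r.x,np.round(r.fun,1))
cs=[read_camera("scene"),read_camera("top")]
for sub in (cs,cs[:1],cs[1:]):
    print("pipe",fitpipe(sub,(482,92,.4),101))
# chock yellow fit in the top and scene views
px=fitpipe(cs,(482,92,.4),101)
Ms=[]
for c in cs:
    hsv=cv2.cvtColor(c["img"],cv2.COLOR_RGB2HSV); Ms.append((cv2.inRange(hsv,(20,110,40),(34,255,255))>0).astype(float))
PH=[hull(pipepts(px[0],px[1],101,px[2]),c) for c in cs]
def cost(p):
    s=0
    for i,c in enumerate(cs):
        P=chockpts(p[0],p[1],p[2]/100); W=np.array([P[0],P[3],P[4],P[7]]); 
        wedge=np.r_[W,P[[0]]+[0,0,41],P[[4]]+[0,0,41]]
        h=np.maximum(hull(P[[0,1,2,4,5,6]],c),hull(wedge,c))
        reg=cv2.dilate(h,np.ones((9,9)))>0; v=1-PH[i] if i==1 else 1-0*PH[i]
        s+=(v*np.abs(h-Ms[i]))[reg].sum() if i==1 else 0
    return s
for a0 in(20,40):
    r=minimize(cost,[498,8,a0],method='Nelder-Mead',options=dict(initial_simplex=np.array([498,8,a0])+np.array([[0,0,0],[8,0,0],[0,8,0],[0,0,12.]]))); print("chock",r.x,r.fun)
vis=cs[1]["img"].copy()
for P in (pipepts(px[0],px[1],101,px[2]),chockpts(r.x[0],r.x[1],r.x[2]/100)):
    cv2.polylines(vis,[np.round(cv2.convexHull(proj(P,cs[1]).astype(np.float32))).astype(np.int32)],True,(0,255,0),1)
vis2=cs[0]["img"].copy()
for P in (pipepts(px[0],px[1],101,px[2]),chockpts(r.x[0],r.x[1],r.x[2]/100)):
    cv2.polylines(vis2,[np.round(cv2.convexHull(proj(P,cs[0]).astype(np.float32))).astype(np.int32)],True,(0,255,0),1)
o=np.hstack([cv2.resize(vis[140:260,220:340],None,fx=3.3,fy=3.3,interpolation=0),cv2.resize(vis2[150:270,220:340],None,fx=3.3,fy=3.3,interpolation=0)])
cv2.imwrite("pics/fit.png",o[:,:,::-1])
E
```

```text
vee_seat [568.4 -86.8  75.6] [1.7 2.2 2.2] 6
stop_face [653.6 -65.8  74.7] [1.6 0.9 2.6] 6
handle_pivot [ 596.4 -208.7  151.6] [2.7 0.8 1. ] 5
infeed_table [530.5  68.8  55.7] [2.1 1.6 1.7] 6
handle_grip [ 605.3 -238.4  235.8] [3.5 1.5 1.4] 6
chock_grip [497.8   8.9 100.2] [ 1.4  1.9 20.5] 6
chock_mid [489.4  35.4  84.5] [1.8 2.8 3.1] 6
tray_floor [457.8 408.4   2. ] [1.6 0.9 2.3] 6
fix [ 5.68589127e+02 -8.65707999e+01  2.34900525e-01] [-0.2 -0.2  2.4  1.  -1.3 -0.5 -0.8 -0.3]
pipe (np.float64(484.22737389810516), np.float64(91.6226169520481), np.float64(0.3858314662189713), np.float64(378.4745098039216))
pipe (np.float64(486.46072585757156), np.float64(89.62282070562523), np.float64(0.3692890502155837), np.float64(227.9254901960784))
pipe (np.float64(482.9884125158299), np.float64(91.74022465292816), np.float64(0.3923365303232561), np.float64(126.20784313725491))
chock [499.40136317   9.46360597  31.09201389] 55.60401384083045
chock [499.12305435  10.10986713  34.37062581] 56.497285659361786
```

View pics/fit.png

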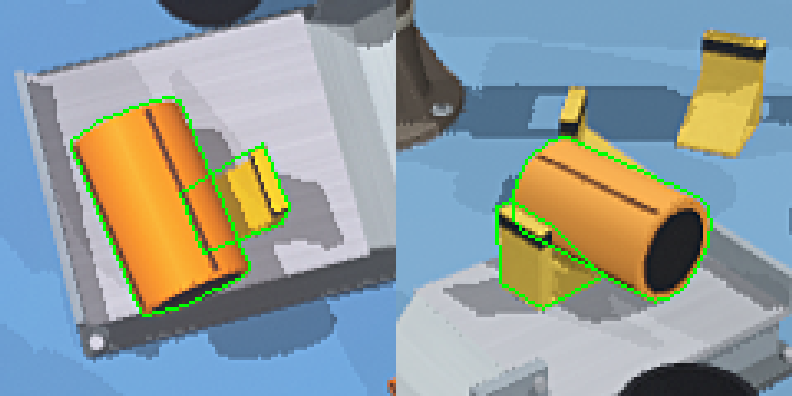

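The overlay fits well: pipe at (484,91.5), yaw 0.39, and chock plate at (499,9.5), yaw about 0.34. Now I'll write a small helper that turns target poses into rows.

```bash
cat >> h.py <<'E'
FX=np.array([568.6,-86.6]); FY=.235
def fw(x,y): return FX+R.from_euler('z',FY).as_matrix()[:2,:2]@[x,y]   # fixture->world xy
def rows(tgt,yaw,g,n,frm=None):
    """print n rows (tool cm, deg) from the present (or given) pose to tgt, tool down"""
    if frm is None:
        s=readout.state(); p=s["eef_pos"]; y=s["tcp_rot"][2]
    else: p,y=np.array(frm[0],float),frm[1]
    Q=R.from_euler('xyz',[-np.pi/2,0,yaw]); dp=(np.array(tgt)-p)/n
    if frm is None: R0=R.from_euler('xyz',s["tcp_rot"])
    else: R0=R.from_euler('xyz',[-np.pi/2,0,y])
    rv=(R0.inv()*Q).as_rotvec()
    print([[np.round(((R0*R.from_rotvec(rv*i/n)).inv().apply(dp))/10,2).tolist(),np.round(np.degrees(rv/n),1).tolist(),g] for i in range(n)])
E
python3 -c "
from h import *
rows([499,9.5,190],-1.23,9.5,15)
rows([499,9.5,92],-1.23,9.5,5,([499,9.5,190],-1.23))"
```

```text
[[[3.04, 0.16, -2.82], [-0.0, 3.2, -0.0], 9.5], [[3.19, 0.16, -2.65], [-0.0, 3.2, -0.0], 9.5], [[3.34, 0.16, -2.47], [-0.0, 3.2, -0.0], 9.5], [[3.47, 0.16, -2.28], [-0.0, 3.2, -0.0], 9.5], [[3.59, 0.16, -2.08], [-0.0, 3.2, -0.0], 9.5], [[3.7, 0.16, -1.88], [-0.0, 3.2, -0.0], 9.5], [[3.8, 0.16, -1.67], [-0.0, 3.2, -0.0], 9.5], [[3.88, 0.16, -1.46], [-0.0, 3.2, -0.0], 9.5], [[3.96, 0.16, -1.24], [-0.0, 3.2, -0.0], 9.5], [[4.02, 0.16, -1.02], [-0.0, 3.2, -0.0], 9.5], [[4.07, 0.16, -0.79], [-0.0, 3.2, -0.0], 9.5], [[4.11, 0.16, -0.57], [-0.0, 3.2, -0.0], 9.5], [[4.13, 0.16, -0.34], [-0.0, 3.2, -0.0], 9.5], [[4.15, 0.16, -0.11], [-0.0, 3.2, -0.0], 9.5], [[4.15, 0.16, 0.12], [-0.0, 3.2, -0.0], 9.5]]
[[[0.0, 1.96, -0.0], [0.0, 0.0, 0.0], 9.5], [[0.0, 1.96, -0.0], [0.0, 0.0, 0.0], 9.5], [[0.0, 1.96, -0.0], [0.0, 0.0, 0.0], 9.5], [[0.0, 1.96, -0.0], [0.0, 0.0, 0.0], 9.5], [[0.0, 1.96, -0.0], [0.0, 0.0, 0.0], 9.5]]
```

Emit:
apply_moves([
  [[3.0,0.2,-2.8],[0,3.2,0],9.5],
  [[3.2,0.2,-2.7],[0,3.2,0],9.5],
  [[3.3,0.2,-2.5],[0,3.2,0],9.5],
  [[3.5,0.2,-2.3],[0,3.2,0],9.5],
  [[3.6,0.2,-2.1],[0,3.2,0],9.5],
])

```text
t: 4.92
eef_pos: [327.5, 382.9, 204.1]
tcp_rot: [-1.569, -0.0, -0.681]
ft_force: [0.2, 0.3, 0.0]
opening: 0.997
```

Emit:
apply_moves([
  [[3.7,0.1,-1.9],[0,3.2,0],9.5],
  [[3.8,0.1,-1.7],[0,3.2,0],9.5],
  [[3.9,0.1,-1.5],[0,3.2,0],9.5],
  [[4.0,0.1,-1.2],[0,3.2,0],9.5],
  [[4.0,0.1,-1.0],[0,3.2,0],9.5],
])

```text
t: 5.55
eef_pos: [413.6, 186.2, 199.7]
tcp_rot: [-1.567, -0.0, -0.97]
ft_force: [1.4, 0.9, 0.5]
opening: 1.002
```

Emit:
apply_moves([
  [[4.1,0.1,-0.8],[0,3.2,0],9.5],
  [[4.1,0.1,-0.6],[0,3.2,0],9.5],
  [[4.1,0.1,-0.3],[0,3.2,0],9.5],
  [[4.1,0.1,-0.1],[0,3.2,0],9.5],
  [[4.1,0.1,0.1],[0,3.2,0],9.5],
])

```text
t: 6.18
eef_pos: [497.2, -10.4, 195.4]
tcp_rot: [-1.564, 0.0, -1.259]
ft_force: [0.0, 0.6, -0.6]
opening: 0.998
```

```bash
python3 -c "
from h import *
s=readout.state();print(s['t'],s['eef_pos'],s['tcp_rot'],s['ft_force'],s['joints'])
rows([499,9.5,160],-1.23,9.5,5)"
```

```text
6.175 [497.16688813 -10.36914619 195.40441168] [-1.56422007e+00  4.77044133e-04 -1.25875089e+00] [ 0.02405182  0.56460625 -0.57125767] [-0.15563703  0.3319272   1.89273804  0.00429021  0.91127684 -0.47030009]
[[[-0.37, 0.71, 0.15], [-0.1, -0.3, -0.0], 9.5], [[-0.37, 0.71, 0.16], [-0.1, -0.3, -0.0], 9.5], [[-0.36, 0.71, 0.16], [-0.1, -0.3, -0.0], 9.5], [[-0.36, 0.71, 0.16], [-0.1, -0.3, -0.0], 9.5], [[-0.36, 0.71, 0.16], [-0.1, -0.3, -0.0], 9.5]]
```

Emit:
apply_moves([
  [[-0.6,1.2,0.3],[0,-0.5,0],9.5],
  [[-0.6,1.6,0.3],[0,-0.5,0],9.5],
  [[-0.6,2.0,0.2],[0,-0.5,0],9.5],
  [[0,2.0,0],[0,0,0],9.5],
  [[0,0.2,0],[0,0,0],9.5],
])

```text
t: 6.8
eef_pos: [499.4, 10.1, 122.8]
tcp_rot: [-1.564, 0.001, -1.233]
ft_force: [0.3, 0.4, 0.1]
opening: 0.999
```

```bash
python3 -c "
from h import *
rows([499,9.5,92],-1.23,9.5,5)
cs=[read_camera('scene'),read_camera('top')]
o=np.hstack([cv2.resize(cs[1]['img'][120:270,220:370],None,fx=2.6,fy=2.6),cv2.resize(cs[0]['img'][130:280,180:330],None,fx=2.6,fy=2.6)])
cv2.imwrite('pics/a1.png',o[:,:,::-1])
"
```

```text
[[[0.01, 0.62, -0.01], [-0.1, -0.0, -0.0], 9.5], [[0.01, 0.62, -0.01], [-0.1, -0.0, -0.0], 9.5], [[0.01, 0.62, -0.01], [-0.1, -0.0, -0.0], 9.5], [[0.01, 0.62, -0.01], [-0.1, -0.0, -0.0], 9.5], [[0.01, 0.62, -0.01], [-0.1, -0.0, -0.0], 9.5]]
```

View pics/a1.png

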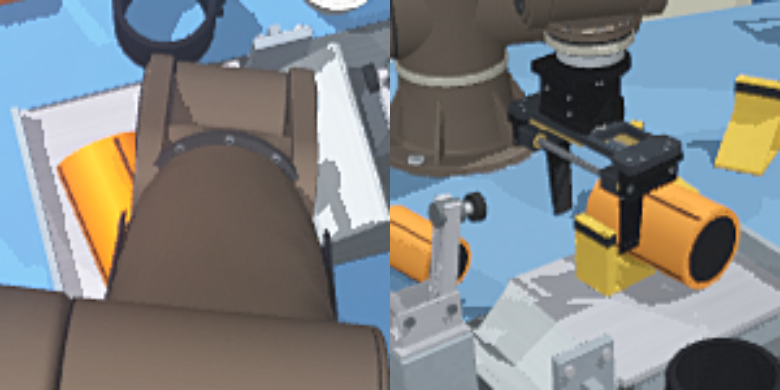

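The fingers straddle the chock plate: the near finger is at (628,215) in the view and the plate at about (600,240). Next: descend and close.

Emit:
apply_moves([
  [[0,1.5,0],[0,0,0],9.5],
  [[0,1.4,0],[0,0,0],9.5],
  [[0,0.2,0],[0,0,0],4.0],
  [[0,0,0],[0,0,0],4.0],
  [[0,0,0],[0,0,0],4.0],
])

```text
t: 7.52
eef_pos: [500.8, 10.0, 92.0]
tcp_rot: [-1.561, -0.001, -1.233]
ft_force: [-0.4, 0.0, 0.0]
opening: 0.74
```

Emit:
apply_moves([
  [[0,0,0],[0,0,0],4.0],
  [[0,0,0],[0,0,0],4.0],
  [[0,0,0],[0,0,0],4.0],
  [[0,0,0],[0,0,0],4.0],
  [[0,0,0],[0,0,0],4.0],
])

```text
t: 8.15
eef_pos: [500.9, 9.9, 92.5]
tcp_rot: [-1.56, -0.002, -1.233]
ft_force: [0.1, -0.3, -0.5]
opening: 0.527
```

Emit:
apply_moves([
  [[0.8,0,0],[0,0,0],4.0],
  [[1.0,-0.1,0],[0,0,0],4.0],
  [[1.2,-0.1,0],[0,0,0],4.0],
  [[1.2,-0.3,0],[0,0,0],4.0],
  [[0.8,-1.0,0],[0,0,0],4.0],
])

```text
t: 8.78
eef_pos: [518.3, -40.8, 107.7]
tcp_rot: [-1.561, -0.001, -1.233]
ft_force: [-0.6, 0.1, -1.3]
opening: 0.523
```

Emit:
apply_moves([
  [[0,-2.5,0],[0,0,0],4.0],
  [[0,-3.0,0],[0,0,0],4.0],
  [[0,-3.0,0],[0,0,0],4.0],
  [[0,-3.0,0],[0,0,0],4.0],
  [[0,-1.5,0],[0,0,0],4.0],
])

```text
t: 9.4
eef_pos: [517.0, -43.7, 244.7]
tcp_rot: [-1.561, -0.001, -1.235]
ft_force: [-0.5, 0.5, -2.9]
opening: 0.525
```

```bash
python3 -c "
from h import *
s=readout.state();print(s['t'],s['eef_pos'],s['tcp_rot'],s['ft_force'],s['opening'])
rows([467,382,200],-1.23,4,10)"
```

```text
9.4 [516.97582414 -43.68986451 244.67162811] [-1.56068092e+00 -1.25080970e-03 -1.23530867e+00] [-0.48508428  0.48657651 -2.85067403] 0.5247683770191878
[[[-4.18, 0.45, 0.93], [-0.1, -0.0, 0.0], 4], [[-4.18, 0.45, 0.93], [-0.1, -0.0, 0.0], 4], [[-4.18, 0.45, 0.93], [-0.1, -0.0, 0.0], 4], [[-4.18, 0.45, 0.93], [-0.1, -0.0, 0.0], 4], [[-4.18, 0.45, 0.94], [-0.1, -0.0, 0.0], 4], [[-4.18, 0.45, 0.94], [-0.1, -0.0, 0.0], 4], [[-4.18, 0.45, 0.94], [-0.1, -0.0, 0.0], 4], [[-4.18, 0.45, 0.94], [-0.1, -0.0, 0.0], 4], [[-4.18, 0.45, 0.95], [-0.1, -0.0, 0.0], 4], [[-4.18, 0.45, 0.95], [-0.1, -0.0, 0.0], 4]]
```

The chock is held, with its 2.2 N weight showing on the wrist. Carrying it to the tray.

Emit:
apply_moves([
  [[-4.2,0,0.9],[0,0,0],4.0],
  [[-4.2,0,0.9],[0,0,0],4.0],
  [[-4.2,0,0.9],[0,0,0],4.0],
  [[-4.2,0,0.9],[0,0,0],4.0],
  [[-4.2,0.5,0.9],[0,0,0],4.0],
])

```text
t: 10.02
eef_pos: [491.3, 171.4, 245.4]
tcp_rot: [-1.554, -0.004, -1.242]
ft_force: [0.8, -0.4, -1.8]
opening: 0.522
```

Emit:
apply_moves([
  [[-4.2,2,0.9],[0,0,0],4.0],
  [[-4.2,2,0.9],[0,0,0],4.0],
  [[-4.2,3,0.9],[0,0,0],4.0],
  [[-3.5,4,0.9],[0,0,0],4.0],
  [[-2.5,3,0.9],[0,0,0],4.0],
])

```text
t: 10.65
eef_pos: [477.3, 369.0, 107.6]
tcp_rot: [-1.546, -0.003, -1.241]
ft_force: [-0.4, -0.1, -1.6]
opening: 0.523
```

```bash
python3 -c "
from h import *
s=readout.state();print(s['t'],s['eef_pos'],s['tcp_rot'],s['ft_force'],s['opening'])
rows([467,382,43],-1.23,4,5)"
```

```text
10.65 [477.29683344 368.96062333 107.60913511] [-1.54589615 -0.00328666 -1.24092412] [-0.41197024 -0.05124226 -1.55120559] 0.523401705893512
[[[-0.32, 1.29, -0.14], [-0.3, -0.1, 0.0], 4], [[-0.32, 1.29, -0.14], [-0.3, -0.1, 0.0], 4], [[-0.32, 1.29, -0.13], [-0.3, -0.1, 0.0], 4], [[-0.32, 1.29, -0.12], [-0.3, -0.1, 0.0], 4], [[-0.32, 1.29, -0.11], [-0.3, -0.1, 0.0], 4]]
```

Emit:
apply_moves([
  [[-0.4,1.5,-0.2],[-0.4,0,0],4.0],
  [[-0.4,1.6,-0.2],[-0.4,0,0],4.0],
  [[-0.3,1.6,-0.1],[-0.3,0,0],4.0],
  [[-0.2,1.1,-0.1],[-0.2,0,0],4.0],
  [[0,0.4,0],[0,0,0],4.0],
])

```text
t: 11.28
eef_pos: [468.4, 378.7, 43.0]
tcp_rot: [-1.571, -0.004, -1.241]
ft_force: [-0.3, -0.5, -1.3]
opening: 0.524
```

Emit:
apply_moves([
  [[0,0.3,0],[0,0,0],4.0],
  [[0,0.1,0],[0,0,0],9.0],
  [[0,0,0],[0,0,0],9.0],
  [[0,0,0],[0,0,0],9.0],
  [[0,0,0],[0,0,0],9.0],
])

```text
t: 11.9
eef_pos: [469.5, 378.7, 40.6]
tcp_rot: [-1.568, -0.003, -1.242]
ft_force: [1.0, 0.7, -0.4]
opening: 0.888
```

Emit:
apply_moves([
  [[0,-2,0],[0,0,0],9.5],
  [[0,-4.5,0],[0,0,0],9.5],
  [[0,-5,0],[0,0,0],9.5],
  [[0,-4,0],[0,0,0],9.5],
  [[0,-2,0],[0,0,0],9.5],
])

```text
t: 12.52
eef_pos: [468.3, 378.7, 219.6]
tcp_rot: [-1.57, -0.004, -1.242]
ft_force: [-0.7, -0.1, 0.1]
opening: 1.0
```

```bash
python3 -c "
from h import *
cs=[read_camera('scene'),read_camera('top')]
print('pipe',fitpipe(cs[:1],(484,91,.39),101)); print('pipe',fitpipe(cs,(484,91,.39),101))
s=readout.state();print(s['t'],s['eef_pos'],s['tcp_rot'],s['ft_force'],s['opening'])
rows([*fw(-41,105),200],-1.336,9.5,10)
cv2.imwrite('pics/b1.png',np.hstack([cv2.resize(cs[0]['img'][120:300,150:450],None,fx=1.33,fy=1.33),cv2.resize(cs[1]['img'][120:300,50:350],None,fx=1.33,fy=1.33)])[:,:,::-1])
"
```

```text
pipe (np.float64(487.4793542273643), np.float64(89.56491492682832), np.float64(0.36761281074392543), np.float64(192.76666666666665))
pipe (np.float64(483.98981788459923), np.float64(91.41233087958841), np.float64(0.3900128029033349), np.float64(592.7098039215686))
12.625 [468.63607487 378.98776408 219.52751702] [-1.56901324 -0.0032343  -1.24166467] [-0.34939546 -0.28138348 -0.41765846] 0.9984625611890875
[[[3.64, 0.21, -0.87], [-0.0, 0.5, 0.0], 9.5], [[3.65, 0.2, -0.83], [-0.0, 0.5, 0.0], 9.5], [[3.66, 0.2, -0.8], [-0.0, 0.5, 0.0], 9.5], [[3.67, 0.2, -0.77], [-0.0, 0.5, 0.0], 9.5], [[3.67, 0.2, -0.73], [-0.0, 0.5, 0.0], 9.5], [[3.68, 0.2, -0.7], [-0.0, 0.5, 0.0], 9.5], [[3.69, 0.2, -0.66], [-0.0, 0.5, 0.0], 9.5], [[3.69, 0.2, -0.63], [-0.0, 0.5, 0.0], 9.5], [[3.7, 0.2, -0.59], [-0.0, 0.5, 0.0], 9.5], [[3.71, 0.2, -0.56], [-0.0, 0.5, 0.0], 9.5]]
```

View pics/b1.png

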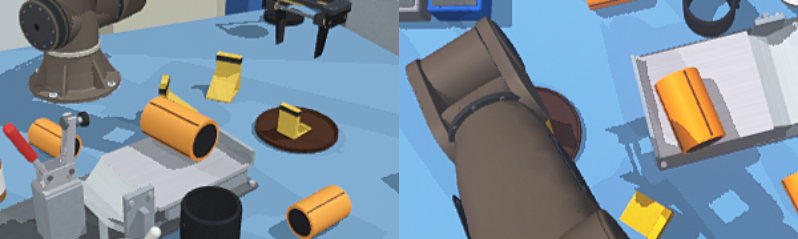

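The chock stands in the tray at about (293,122) in the left view, and the pipe hasn't moved. Now to the vee side of the pipe to square it against the fence.

Emit:
apply_moves([
  [[3.6,0.2,-0.9],[0,0.5,0],9.5],
  [[3.6,0.2,-0.8],[0,0.5,0],9.5],
  [[3.7,0.2,-0.8],[0,0.5,0],9.5],
  [[3.7,0.2,-0.8],[0,0.5,0],9.5],
  [[3.7,0.2,-0.7],[0,0.5,0],9.5],
])

```text
t: 13.25
eef_pos: [484.9, 188.6, 203.8]
tcp_rot: [-1.575, -0.003, -1.282]
ft_force: [-0.3, -0.0, 0.9]
opening: 0.993
```

Emit:
apply_moves([
  [[3.7,0.2,-0.7],[0,0.5,0],9.5],
  [[3.7,0.2,-0.7],[0,0.5,0],9.5],
  [[3.7,0.2,-0.6],[0,0.5,0],9.5],
  [[3.0,0.2,-0.6],[0,0.5,0],9.5],
  [[1.5,0.2,-0.5],[0,0.5,0],9.5],
])

```text
t: 13.88
eef_pos: [494.9, 23.6, 188.4]
tcp_rot: [-1.582, -0.002, -1.329]
ft_force: [-0.4, 0.2, -0.9]
opening: 0.999
```

```bash
cat >> h.py <<'E'
def fpose():
    s=readout.state(); d=R.from_euler('z',-FY).as_matrix()[:2,:2]@(s['eef_pos'][:2]-FX)
    print('t',round(s['t'],2),'fix xy',np.round(d,1),'z',round(s['eef_pos'][2],1),'rot-f',np.round(s['tcp_rot']-[0,0,FY],3),'F',np.round(R.from_euler('z',-FY).apply(s['ft_force']),1),'open',round(s['opening'],2))
E
python3 -c "
from h import *
fpose();rows([*fw(-41,105),90],-1.336,9.5,5)"
```

```text
t 13.88 fix xy [-46.  124.3] z 188.4 rot-f [-1.582 -0.002 -1.564] F [-0.3  0.2 -0.9] open 1.0
[[[0.38, 1.97, 0.12], [0.1, 0.1, 0.0], 9.5], [[0.38, 1.97, 0.12], [0.1, 0.1, 0.0], 9.5], [[0.38, 1.97, 0.11], [0.1, 0.1, 0.0], 9.5], [[0.38, 1.97, 0.11], [0.1, 0.1, 0.0], 9.5], [[0.39, 1.97, 0.1], [0.1, 0.1, 0.0], 9.5]]
```

Emit:
apply_moves([
  [[0.9,0.5,0.2],[0,0.1,0],9.5],
  [[0.9,1.5,0.2],[0,0.1,0],9.5],
  [[0.1,2.9,0.1],[0.2,0.1,0],9.5],
  [[0,2.9,0],[0.2,0,0],9.5],
  [[0,2.0,0],[0.1,0,0],9.5],
])

```text
t: 14.5
eef_pos: [504.3, 6.3, 84.4]
tcp_rot: [-1.573, -0.002, -1.333]
ft_force: [1.0, 0.2, 0.3]
opening: 0.999
```

Emit:
apply_moves([
  [[-1.0,0,0],[0,0,0],9.5],
  [[-0.8,0,0],[0,0,0],9.5],
  [[-0.7,0,0],[0,0,0],9.5],
  [[-0.7,0,0],[0,0,0],9.5],
  [[-0.7,0,0],[0,0,0],9.5],
])

```text
t: 15.12
eef_pos: [494.5, 47.8, 84.1]
tcp_rot: [-1.573, -0.002, -1.331]
ft_force: [0.6, -0.7, 0.6]
opening: 0.999
```

```bash
python3 -c "
from h import *
fpose()"
```

```text
t 15.12 fix xy [-40.7 148. ] z 84.1 rot-f [-1.573 -0.002 -1.566] F [ 0.4 -0.9  0.6] open 1.0
```

Emit:
apply_moves([
  [[-0.6,0,0],[0,0,0],9.5],
  [[-0.6,0,0],[0,0,0],9.5],
  [[-0.5,0,0],[0,0,0],9.5],
  [[-0.4,0,0],[0,0,0],9.5],
  [[-0.3,0,0],[0,0,0],9.5],
])

```text
t: 15.75
eef_pos: [489.2, 70.5, 84.9]
tcp_rot: [-1.572, -0.006, -1.329]
ft_force: [1.1, -44.2, 6.6]
opening: 1.0
```

Emit:
apply_moves([
  [[-0.2,0,0],[0,0,0],9.5],
  [[-0.2,0,0],[0,0,0],9.5],
  [[-0.2,0,0],[0,0,0],9.5],
  [[-0.2,0,0],[0,0,0],9.5],
  [[-0.2,0,0],[0,0,0],9.5],
])

```text
t: 16.38
eef_pos: [489.2, 70.0, 85.6]
tcp_rot: [-1.572, -0.019, -1.33]
ft_force: [1.1, -22.5, 3.4]
opening: 0.997
```

```bash
python3 -c "
from h import *
fpose()
c=read_camera('scene'); print('pipe',fitpipe([c],(*fw(-41,222),.26),101),fw(-41,227.6))"
```

```text
t 16.38 fix xy [-40.8 170.8] z 85.6 rot-f [-1.572 -0.019 -1.565] F [ -4.2 -22.2   3.4] open 1.0
pipe (np.float64(474.8251524222761), np.float64(122.95053191753266), np.float64(0.20883675193206525), np.float64(555.6705882352941)) [475.7318485  125.19770168]
```

Pressed square against the fence (22–44 N). I'll back off and go round to the fence side.

Emit:
apply_moves([
  [[1.0,0,0],[0,0,0],9.5],
  [[1.5,-0.5,0],[0,0,0.4],9.5],
  [[0.5,-4,0],[0,0,0.4],9.5],
  [[0,-5,0],[0,0,0.3],9.5],
  [[0,-3,0],[0,0,0],9.5],
])

```text
t: 17.05
eef_pos: [495.9, 40.5, 212.2]
tcp_rot: [-1.577, 0.004, -1.333]
ft_force: [0.8, -0.4, -0.3]
opening: 0.996
```

Emit:
apply_moves([
  [[-2,0,0],[0,0,0],9.5],
  [[-4.5,0,0],[0,0,0],9.5],
  [[-5,0,0],[0,0,0],9.5],
  [[-4,0,0],[0,0,0],9.5],
  [[-1.5,0,0],[0,0,0],9.5],
])

```text
t: 17.68
eef_pos: [456.5, 209.7, 215.4]
tcp_rot: [-1.571, 0.005, -1.337]
ft_force: [0.9, 0.6, -0.8]
opening: 0.996
```

```bash
python3 -c "
from h import *
fpose();c=read_camera('scene'); print('pipe',fitpipe([c],(*fw(-41,222),.24),101));
rows([*fw(-41,305),96],FY-np.pi/2,9.5,5)"
```

```text
t 17.68 fix xy [-40.  314.2] z 215.4 rot-f [-1.571  0.005 -1.572] F [ 1.   0.4 -0.8] open 1.0
pipe (np.float64(475.851208164223), np.float64(115.69190314843516), np.float64(0.2184378923514392), np.float64(218.22745098039212))
[[[0.21, 2.39, -0.02], [-0.0, -0.0, -0.1], 9.5], [[0.2, 2.39, -0.02], [-0.0, -0.0, -0.1], 9.5], [[0.2, 2.39, -0.02], [-0.0, -0.0, -0.1], 9.5], [[0.2, 2.39, -0.02], [-0.0, -0.0, -0.1], 9.5], [[0.2, 2.39, -0.02], [-0.0, -0.0, -0.1], 9.5]]
```

Emit:
apply_moves([
  [[0,3,0],[0,0,-0.2],9.5],
  [[0,4,0],[0,0,-0.1],9.5],
  [[0,3,0],[0,0,0],9.5],
  [[0.3,1.3,0],[0,0,0],9.5],
  [[0.8,0.2,0],[0,0,0],9.5],
])

```text
t: 18.35
eef_pos: [461.3, 196.5, 98.1]
tcp_rot: [-1.568, -0.0, -1.338]
ft_force: [0.8, 0.6, 0.3]
opening: 0.999
```

```bash
python3 -c "
from h import *
fpose()"
```

```text
t 18.35 fix xy [-38.4 300.3] z 98.1 rot-f [-1.568 -0.    -1.573] F [1.  0.4 0.3] open 1.0
```

Emit:
apply_moves([
  [[0.8,0,0],[0,0,0],9.5],
  [[1.0,0,0],[0,0,0],9.5],
  [[1.0,0,0],[0,0,0],9.5],
  [[1.0,0,0],[0,0,0],9.5],
  [[1.0,0.1,0],[0,0,0],9.5],
])

```text
t: 18.98
eef_pos: [474.7, 146.0, 99.9]
tcp_rot: [-1.563, -0.0, -1.339]
ft_force: [-0.9, 2.5, 1.7]
opening: 0.999
```

Emit:
apply_moves([
  [[1.0,0.2,0],[0,0,0],9.5],
  [[1.0,0.2,0],[0,0,0],9.5],
  [[1.0,0.2,0],[0,0,0],9.5],
  [[1.0,0.1,0],[0,0,0],9.5],
  [[1.0,0,0],[0,0,0],9.5],
])

```text
t: 19.6
eef_pos: [486.9, 93.8, 92.1]
tcp_rot: [-1.564, -0.0, -1.339]
ft_force: [-0.3, 0.4, 0.3]
opening: 0.999
```

```bash
python3 -c "
from h import *
fpose();c=read_camera('scene'); p=fitpipe([c],(*fw(-41,150),.24),101); print(p, R.from_euler('z',-FY).as_matrix()[:2,:2]@(np.array(p[:2])-FX))"
```

```text
t 19.6 fix xy [-37.5 194.5] z 92.1 rot-f [-1.564 -0.    -1.574] F [-0.2  0.5  0.3] open 1.0
(np.float64(496.07160483203836), np.float64(35.73355874883486), np.float64(0.2096164337662934), np.float64(247.24313725490194)) [-42.05039341 135.85886837]
```

Emit:
apply_moves([
  [[1.0,0,0],[0,0,0],9.5],
  [[1.0,0,0],[0,0,0],9.5],
  [[1.0,0,0],[0,0,0],9.5],
  [[0.9,0,0],[0,0,0],9.5],
  [[0.7,0,0],[0,0,0],9.5],
])

```text
t: 20.27
eef_pos: [498.5, 45.2, 92.4]
tcp_rot: [-1.563, -0.0, -1.339]
ft_force: [0.2, -0.5, -0.5]
opening: 0.996
```

Emit:
apply_moves([
  [[0.6,0,0],[0,0,0],9.5],
  [[0.5,0,0],[0,0,0],9.5],
  [[0.4,0,0],[0,0,0],9.5],
  [[0.4,0,0],[0,0,0],9.5],
  [[0.4,0,0],[0,0,0],9.5],
])

```text
t: 20.9
eef_pos: [504.1, 21.4, 92.3]
tcp_rot: [-1.563, -0.0, -1.339]
ft_force: [0.4, 0.3, 0.3]
opening: 0.998
```

Emit:
apply_moves([
  [[0.4,0,0],[0,0,0],9.5],
  [[0.4,0,0],[0,0,0],9.5],
  [[0.4,0,0],[0,0,0],9.5],
  [[0.4,0,0],[0,0,0],9.5],
  [[0.4,0,0],[0,0,0],9.5],
])

```text
t: 21.52
eef_pos: [509.0, 0.6, 92.3]
tcp_rot: [-1.563, -0.0, -1.339]
ft_force: [0.6, -0.3, 0.0]
opening: 0.997
```

```bash
python3 -c "
from h import *
fpose();c=read_camera('scene'); p=fitpipe([c],(*fw(-41,40),.24),98); print(p, R.from_euler('z',-FY).as_matrix()[:2,:2]@(np.array(p[:2])-FX))"
```

```text
t 21.52 fix xy [-37.7  98.7] z 92.3 rot-f [-1.563 -0.    -1.574] F [ 0.5 -0.5  0. ] open 1.0
(np.float64(517.3720076271817), np.float64(-67.1835683042147), np.float64(0.22923617479638392), np.float64(301.8960784313726)) [-45.29897734  30.81083697]
```

```bash
python3 -c "
from h import *
c=read_camera('scene')
for z in (101,98,90,78):
  p=fitpipe([c],(*fw(-41,20),.24),z); print(z,p, R.from_euler('z',-FY).as_matrix()[:2,:2]@(np.array(p[:2])-FX))
cv2.imwrite('pics/c1.png',cv2.resize(c['img'][120:360,120:380],None,fx=2.2,fy=2.2)[:,:,::-1])"
```

```text
101 (np.float64(530.9434757772699), np.float64(-76.4219433911552), np.float64(0.17963007146698473), np.float64(341.83725490196076)) [-34.25162076  18.66636354]
98 (np.float64(525.5005336291715), np.float64(-75.55002453351267), np.float64(0.21693064228742057), np.float64(339.85686274509806)) [-39.34193987  20.78166804]
90 (np.float64(515.7056811463544), np.float64(-72.13137005915794), np.float64(0.20456109732079955), np.float64(311.0196078431373)) [-48.07156467  26.38702124]
78 (np.float64(497.5849617845156), np.float64(-67.29139200927094), np.float64(0.22104216912430347), np.float64(292.32745098039214)) [-64.56726918  35.3132517 ]
```

View pics/c1.png

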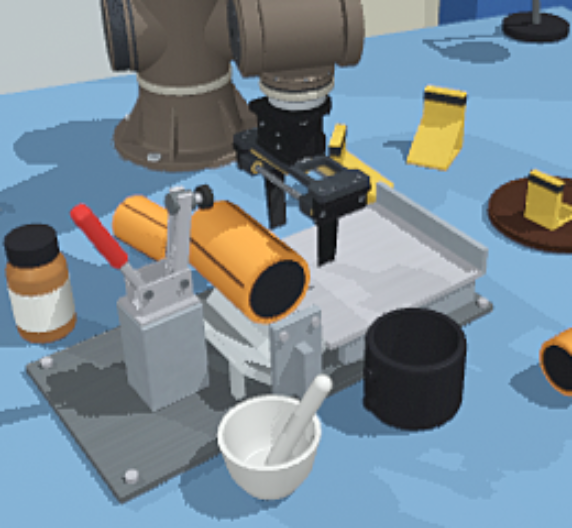

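The pipe is tipping over the lip into the vee. I'll lift the gripper clear and wait.

Emit:
apply_moves([
  [[0,0,0],[0,0,0],9.5],
  [[0,-2,0],[0,0,0],9.5],
  [[0,-4,0],[0,0,0],7],
  [[0,-3,0],[0,0,0],3],
  [[0,-1,0],[0,0,0],0],
])

```text
t: 22.25
eef_pos: [507.6, 0.8, 194.0]
tcp_rot: [-1.566, 0.001, -1.339]
ft_force: [0.2, -0.3, -0.5]
opening: 0.74
```

```bash
python3 -c "
from h import *
fpose()
cs=[read_camera('scene'),read_camera('top')]
for z in (101,78):
  p=fitpipe(cs[:1],(*fw(-41,0),.24),z); print(z,p, R.from_euler('z',-FY).as_matrix()[:2,:2]@(np.array(p[:2])-FX))
rows([*fw(-155,15),185],FY-np.pi/2,0,5)
cv2.imwrite('pics/c2.png',np.hstack([cv2.resize(c['img'][a:a+200,b:b+200],None,fx=1.9,fy=1.9) for c,a,b in((cs[0],140,130),(cs[1],90,230))])[:,:,::-1])"
```

```text
t 22.25 fix xy [-39.   99.2] z 194.0 rot-f [-1.566e+00  1.000e-03 -1.574e+00] F [ 0.1 -0.4 -0.5] open 0.74
101 (np.float64(550.4659283982722), np.float64(-95.20790630914013), np.float64(-0.07302456940140972), np.float64(486.59803921568624)) [-19.6399353   -4.14892096]
78 (np.float64(523.8629518561785), np.float64(-88.72120445735095), np.float64(-0.018769961331052736), np.float64(443.6921568627451)) [-44.00132849   8.3538061 ]
[[[1.69, 0.15, -2.31], [-0.0, -0.0, -0.0], 0], [[1.69, 0.15, -2.31], [-0.0, -0.0, -0.0], 0], [[1.69, 0.16, -2.31], [-0.0, -0.0, -0.0], 0], [[1.69, 0.16, -2.32], [-0.0, -0.0, -0.0], 0], [[1.69, 0.16, -2.32], [-0.0, -0.0, -0.0], 0]]
```

View pics/c2.png

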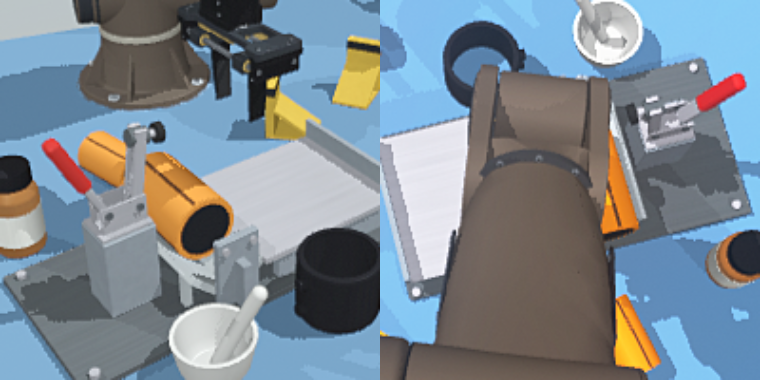

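The pipe lies in the vee. Next, the gripper goes to its -x end.

Emit:
apply_moves([
  [[1.5,0,-2.5],[0,0,0],0],
  [[1.7,0,-3.0],[0,0,0],0],
  [[1.7,0,-3.0],[0,0,0],0],
  [[1.7,0,-2.0],[0,0,0],0],
  [[1.4,0,-0.7],[0,0,0],0],
])

```text
t: 22.98
eef_pos: [412.0, -103.8, 186.2]
tcp_rot: [-1.575, 0.006, -1.337]
ft_force: [0.3, -0.2, 0.1]
opening: 0.128
```

```bash
python3 -c "
from h import *
fpose();rows([*fw(-155,15),65],FY-np.pi/2,0,5); print(readout.state()['joints'])"
```

```text
t 22.98 fix xy [-156.3   19.7] z 186.2 rot-f [-1.575  0.006 -1.572] F [ 0.3 -0.3  0.1] open 0.13
[[[0.11, 2.42, 0.04], [0.0, -0.0, -0.1], 0], [[0.11, 2.42, 0.03], [0.0, -0.0, -0.1], 0], [[0.1, 2.42, 0.03], [0.0, -0.0, -0.1], 0], [[0.1, 2.42, 0.03], [0.0, -0.0, -0.1], 0], [[0.1, 2.42, 0.03], [0.0, -0.0, -0.1], 0]]
[-0.4041394   0.24986923  2.05463629  0.00314411  0.84387781 -0.64036452]
```

Emit:
apply_moves([
  [[0.1,2.0,0],[0,0,-0.1],0],
  [[0.1,3.0,0],[0,0,-0.1],0],
  [[0.1,3.5,0],[0,0,-0.1],0],
  [[0.1,2.5,0],[0,0,0],0],
  [[0,0.6,0.3],[0,0,0],0],
])

```text
t: 23.6
eef_pos: [412.3, -107.0, 62.3]
tcp_rot: [-1.58, 0.005, -1.339]
ft_force: [0.2, -0.4, -0.2]
opening: 0.005
```

Emit:
apply_moves([
  [[0,0,0.8],[0,0,0],0],
  [[0,0,0.8],[0,0,0],0],
  [[0,0,0.8],[0,0,0],0],
  [[0,0,0.6],[0,0,0],0],
  [[0,0,0.6],[0,0,0],0],
])

```text
t: 24.22
eef_pos: [449.6, -97.9, 63.3]
tcp_rot: [-1.58, 0.004, -1.339]
ft_force: [-3.3, -0.4, -0.6]
opening: 0.001
```

```bash
python3 -c "
from h import *
fpose()"
```

```text
t 24.23 fix xy [-118.3   16.7] z 63.3 rot-f [-1.58   0.004 -1.574] F [-3.3  0.4 -0.6] open 0.0
```

Emit:
apply_moves([
  [[0,0,0.7],[0,0,0],0],
  [[0,0,0.7],[0,0,0],0],
  [[0,0,0.7],[0,0,0],0],
  [[0,0,0.7],[0,0,0],0],
  [[0,0,0.6],[0,0,0],0],
])

```text
t: 24.85
eef_pos: [484.5, -89.4, 62.9]
tcp_rot: [-1.581, 0.005, -1.339]
ft_force: [-2.7, -1.6, 1.3]
opening: 0.006
```

Emit:
apply_moves([
  [[0,0,0.4],[0,0,0],0],
  [[0,0,0.3],[0,0,0],0],
  [[0,0,0.3],[0,0,0],0],
  [[0,0,0.2],[0,0,0],0],
  [[0,0,0.2],[0,0,0],0],
])

```text
t: 25.48
eef_pos: [498.7, -85.9, 62.7]
tcp_rot: [-1.582, 0.005, -1.339]
ft_force: [-4.8, -1.1, 1.8]
opening: 0.01
```

```bash
python3 -c "
from h import *
fpose()"
```

```text
t 25.48 fix xy [-67.8  17. ] z 62.7 rot-f [-1.582  0.005 -1.574] F [-4.9  0.   1.8] open 0.01
```

Near the stop now; small steps until the force rises.

Emit:
apply_moves([
  [[0,0,0.2],[0,0,0],0],
  [[0,0,0.2],[0,0,0],0],
  [[0,0,0.2],[0,0,0],0],
  [[0,0,0.2],[0,0,0],0],
  [[0,0,0.2],[0,0,0],0],
])

```text
t: 26.1
eef_pos: [500.1, -85.2, 62.8]
tcp_rot: [-1.6, 0.01, -1.339]
ft_force: [-18.6, -9.4, 11.3]
opening: 0.003
```

Emit:
apply_moves([
  [[0,0,0.2],[0,0,0],0],
  [[0,0,0.2],[0,0,0],0],
  [[0,0,0.1],[0,0,0],0],
  [[0,0,0.1],[0,0,0],0],
  [[0,0,0],[0,0,0],0],
])

```text
t: 26.72
eef_pos: [498.9, -85.3, 63.2]
tcp_rot: [-1.613, 0.014, -1.34]
ft_force: [-3.6, -1.2, 1.9]
opening: 0.003
```

```bash
python3 -c "
from h import *
fpose()"
```

```text
t 26.73 fix xy [-67.5  17.5] z 63.2 rot-f [-1.613  0.014 -1.575] F [-3.8 -0.3  1.9] open 0.0
```

Home: a firm 20 N stop at TCP x=-66, where about -67 was expected. Backing off and going to the handle.

Emit:
apply_moves([
  [[0,0,-0.3],[0,0,0],0],
  [[0,0,-1.2],[0.5,0,-0.2],0],
  [[0,-0.5,-2.5],[1,0,-0.2],0],
  [[0,-4,-1],[0.7,0,-0.2],0],
  [[0,-5.5,0],[0.2,0,-0.1],0],
])

```text
t: 27.35
eef_pos: [448.0, -97.2, 164.0]
tcp_rot: [-1.571, 0.003, -1.34]
ft_force: [0.3, -0.6, -0.2]
opening: 0.004
```

Emit:
apply_moves([
  [[0,-5.5,0],[0,0,0],0],
  [[0,-5.5,0],[0,0,0],0],
  [[0,-4.5,0],[0,0,0],0],
  [[0,-2,0],[0,0,0],0],
  [[0,0,0],[0,0,0],0],
])

```text
t: 27.98
eef_pos: [445.6, -97.9, 347.9]
tcp_rot: [-1.561, -0.004, -1.34]
ft_force: [-0.1, -0.2, -0.8]
opening: 0.004
```

```bash
python3 -c "
from h import *
fpose();rows([*fw(0,-130),310],FY-np.pi/2,0,5)
cs=[read_camera('scene'),read_camera('top')]
# mask out the other orange blobs outside the fixture area
for c in cs:
    k=hull([[*fw(x,y),z] for x in(-105,85) for y in(-60,60) for z in(40,125)],c)>0; c['img']=c['img'].copy(); 
    for sub in [c]: 
        p=None
for sub in ([cs[0]],[cs[1]],cs):
    p=fitpipe(sub,(*fw(12,0),.235),78); print(p, R.from_euler('z',-FY).as_matrix()[:2,:2]@(np.array(p[:2])-FX))
cv2.imwrite('pics/d1.png',np.hstack([cv2.resize(c['img'][a:a+160,b:b+160],None,fx=2.4,fy=2.4,interpolation=2) for c,a,b in((cs[0],180,150),(cs[1],90,290))])[:,:,::-1])"
```

```text
t 27.98 fix xy [-122.2   17.7] z 347.9 rot-f [-1.561 -0.004 -1.575] F [-0.1 -0.2 -0.8] open 0.0
[[[2.94, 0.79, 2.45], [-0.1, -0.1, 0.0], 0], [[2.94, 0.79, 2.45], [-0.1, -0.1, 0.0], 0], [[2.95, 0.78, 2.45], [-0.1, -0.1, 0.0], 0], [[2.95, 0.77, 2.45], [-0.1, -0.1, 0.0], 0], [[2.95, 0.77, 2.45], [-0.1, -0.1, 0.0], 0]]
(np.float64(586.5268687159335), np.float64(-83.26597460523533), np.float64(0.20235825108239033), np.float64(384.3666666666666)) [18.21044135 -0.93175812]
(np.float64(586.4680394812547), np.float64(-79.78367595870476), np.float64(0.1920848213507371), np.float64(654.2078431372548)) [18.96405789  2.46852523]
(np.float64(584.4463637241306), np.float64(-83.07226713960881), np.float64(0.2132242772287264), np.float64(1044.629411764706)) [16.23222383 -0.25894384]
```

View pics/d1.png

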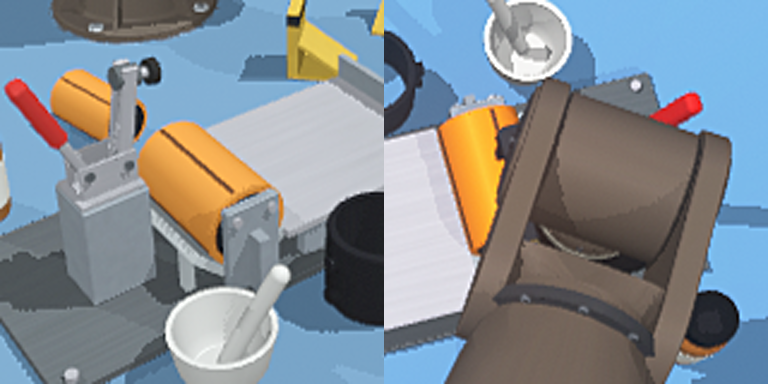

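The pipe sits against the stop plate at about (245,225) in the left view. Moving above the gap between the arm and the handle.

Emit:
apply_moves([
  [[2.9,0.4,2.4],[-0.1,0,0],0],
  [[3.0,0.4,2.5],[-0.1,0,0],0],
  [[3.0,0.6,2.5],[-0.1,0,0],0],
  [[2.9,0.8,2.3],[-0.1,0,0],0],
  [[1.6,0.6,1.4],[-0.1,0,0],0],
])

```text
t: 28.7
eef_pos: [585.6, -204.8, 309.7]
tcp_rot: [-1.579, 0.004, -1.339]
ft_force: [0.2, -0.2, 0.3]
opening: 0.002
```

```bash
python3 -c "
from h import *
fpose();rows([*fw(0,-132),232],FY-np.pi/2,0,5)"
```

```text
t 28.7 fix xy [ -11.  -118.9] z 309.7 rot-f [-1.579  0.004 -1.574] F [ 0.2 -0.2  0.3] open 0.0
[[[0.27, 1.55, 0.23], [0.1, -0.0, -0.0], 0], [[0.27, 1.55, 0.23], [0.1, -0.0, -0.0], 0], [[0.27, 1.55, 0.23], [0.1, -0.0, -0.0], 0], [[0.26, 1.55, 0.23], [0.1, -0.0, -0.0], 0], [[0.26, 1.55, 0.22], [0.1, -0.0, -0.0], 0]]
```

Emit:
apply_moves([
  [[0.7,0,0.6],[0.1,0,0],0],
  [[0.6,0.8,0.5],[0.1,0,0],0],
  [[0,2.5,0],[0.1,0,0],0],
  [[0,2.5,0],[0.1,0,0],0],
  [[0,1.2,0],[0,0,0],0],
])

```text
t: 29.32
eef_pos: [598.2, -214.4, 233.4]
tcp_rot: [-1.575, 0.007, -1.339]
ft_force: [-0.5, 0.6, -0.2]
opening: 0.006
```

```bash
python3 -c "
from h import *
fpose();c=read_camera('scene')
cv2.imwrite('pics/e1.png',cv2.resize(c['img'][130:330,110:310],None,fx=2.8,fy=2.8,interpolation=2)[:,:,::-1])"
```

```text
t 29.32 fix xy [  -1.  -131.2] z 233.4 rot-f [-1.575  0.007 -1.574] F [-0.3  0.7 -0.2] open 0.01
```

View pics/e1.png

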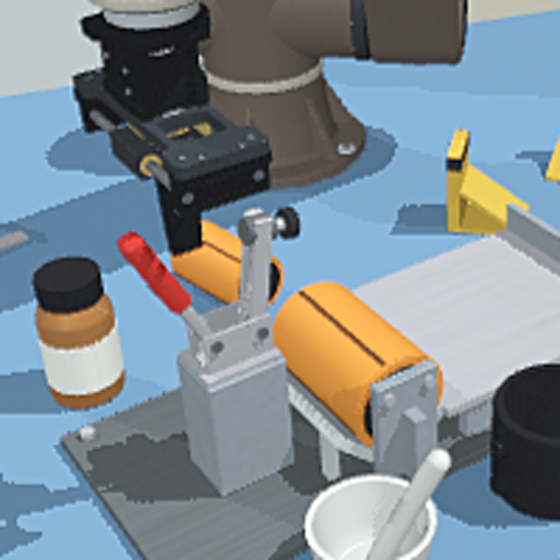

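The closed fingers at (182,240) sit between the handle and the clamp arm. Now swinging the handle down along its arc.

Emit:
apply_moves([
  [[0.8,0,0],[0,0,0],0],
  [[0.8,0.1,0],[0,0,0],0],
  [[0.8,0.4,0],[0,0,0],0],
  [[0.8,0.5,0],[0,0,0],0],
  [[0.8,0.6,0],[0,0,0],0],
])

```text
t: 30.0
eef_pos: [606.7, -250.2, 219.5]
tcp_rot: [-1.575, 0.016, -1.338]
ft_force: [-3.3, 8.5, 3.5]
opening: 0.008
```

```bash
python3 -c "
from h import *
fpose()"
```

```text
t 30.0 fix xy [  -1.  -167.9] z 219.5 rot-f [-1.575  0.016 -1.573] F [-1.2  9.1  3.5] open 0.01
```

Emit:
apply_moves([
  [[0.7,0.6,0],[0,0,0],0],
  [[0.7,0.7,0],[0,0,0],0],
  [[0.6,0.8,0],[0,0,0.2],0],
  [[0.5,0.8,0],[0,0,0.2],0],
  [[0.5,0.9,0],[0,0,0.2],0],
])

```text
t: 30.62
eef_pos: [613.0, -276.0, 185.4]
tcp_rot: [-1.574, 0.036, -1.338]
ft_force: [-2.3, 7.4, 5.1]
opening: 0.002
```

```bash
python3 -c "
from h import *
fpose()"
```

```text
t 30.62 fix xy [  -0.9 -194.5] z 185.4 rot-f [-1.574  0.036 -1.573] F [-0.5  7.8  5.1] open 0.0
```

Emit:
apply_moves([
  [[0.5,0.7,0],[0,0,0],0],
  [[0.4,0.8,0],[0,0,0],0],
  [[0.3,0.8,0],[0,0,0],0],
  [[0.2,0.8,0],[0,0,0],0],
  [[0,0.6,0],[0,0,0],0],
])

```text
t: 31.25
eef_pos: [616.8, -287.3, 160.8]
tcp_rot: [-1.567, 0.037, -1.337]
ft_force: [-21.0, 10.7, 53.8]
opening: 0.009
```

Emit:
apply_moves([
  [[0,0.5,0],[0,0,0],0],
  [[0,0.5,0],[0,0,0],0],
  [[0,0.5,0],[0,0,0],0],
  [[0,0.5,0],[0,0,0],0],
  [[0,0.5,0],[0,0,0],0],
])

```text
t: 31.88
eef_pos: [616.6, -287.3, 161.1]
tcp_rot: [-1.556, 0.028, -1.336]
ft_force: [-13.6, 8.7, 31.9]
opening: 0.002
```

```bash
python3 -c "
from h import *
fpose()"
```

```text
t 31.88 fix xy [  -0.  -206.3] z 161.1 rot-f [-1.556  0.028 -1.571] F [-11.2  11.6  31.9] open 0.0
```

There's a hard stop at z=161, the fully-down height. Retracting straight up, then checking.

Emit:
apply_moves([
  [[0,-0.5,0],[0,0,0],0],
  [[0,-2,0],[0,0,0],0],
  [[0,-5,0],[0,0,0],0],
  [[0,-5,0],[0,0,0],0],
  [[0,-3,0],[0,0,0],0],
])

```text
t: 32.5
eef_pos: [615.5, -294.6, 323.7]
tcp_rot: [-1.554, 0.025, -1.337]
ft_force: [-0.0, -0.1, 0.0]
opening: 0.007
```

Emit:
apply_moves([
  [[3,-1,-5],[0,0,0],0],
  [[3,0,-5],[0,0,0],0],
  [[2,0,-5],[0,0,0],0],
  [[1,0,-3],[0,0,0],0],
  [[0,0,0],[0,0,0],0],
])

```text
t: 33.12
eef_pos: [457.8, -430.8, 335.2]
tcp_rot: [-1.548, 0.015, -1.336]
ft_force: [0.6, -0.7, 0.4]
opening: 0.006
```

```bash
python3 -c "
from h import *
fpose()
cs=[read_camera('scene'),read_camera('top')]
iv=lambda p: np.round(np.r_[R.from_euler('z',-FY).as_matrix()[:2,:2]@(p[:2]-FX),p[2]],1)
for c in cs:
  for th in ['handle_grip','clamp_pad','pipe_center','chock','mortar','reagent_bottle','coupler']:
    print(th,[(iv(w(d['point'],c)).tolist(),np.round(w(d['point'],c)).tolist(),round(d['confidence'],2)) for d in nets.mark_of(c,th)][:3])
cv2.imwrite('pics/f1.png',np.hstack([cv2.resize(c['img'][a:a+200,b:b+260],None,fx=1.5,fy=1.5,interpolation=2) for c,a,b in((cs[0],170,120),(cs[1],80,230))])[:,:,::-1])"
```

```text
t 33.12 fix xy [-187.9 -308.9] z 335.2 rot-f [-1.548  0.015 -1.571] F [ 0.4 -0.8  0.4] open 0.01
handle_grip [([5.3, -215.7, 161.7], [624.0, -295.0, 162.0], 0.75), ([8.9, 503.1, 2.9], [460.0, 405.0, 3.0], 0.69)]
clamp_pad [([-0.9, -5.8, 150.9], [569.0, -92.0, 151.0], 0.45)]
pipe_center [([-251.5, 11.6, 28.8], [321.0, -134.0, 29.0], 0.94), ([17.9, -2.2, 77.7], [587.0, -85.0, 78.0], 0.82), ([261.8, 290.1, 28.6], [756.0, 256.0, 29.0], 0.72)]
chock [([-252.7, 523.0, -7.1], [201.0, 363.0, -7.0], 0.78), ([-233.9, 298.4, -1.7], [272.0, 149.0, -2.0], 0.73), ([10.9, 474.0, 2.9], [469.0, 377.0, 3.0], 0.61)]
mortar [([169.0, -84.3, 1.7], [753.0, -129.0, 2.0], 0.8)]
reagent_bottle [([-189.5, -172.7, -5.0], [425.0, -299.0, -5.0], 0.93)]
coupler [([173.0, 95.6, -4.7], [715.0, 47.0, -5.0], 0.95)]
handle_grip [([-1.9, -216.0, 161.4], [617.0, -297.0, 161.0], 0.89)]
clamp_pad [([3.4, -3.9, 154.5], [573.0, -90.0, 154.0], 0.44)]
pipe_center [([260.0, 290.3, 28.6], [754.0, 256.0, 29.0], 0.68), ([14.5, 0.4, 77.9], [583.0, -83.0, 78.0], 0.61), ([169.4, -82.3, -0.0], [752.0, -127.0, -0.0], 0.27)]
chock [([-256.2, 527.4, 1.5], [197.0, 367.0, 1.0], 0.86), ([8.8, 474.5, 7.8], [467.0, 377.0, 8.0], 0.76), ([-233.1, 299.8, -0.3], [272.0, 151.0, -0.0], 0.76)]
mortar [([170.0, -84.1, 1.9], [754.0, -129.0, 2.0], 0.93), ([168.8, 96.0, 1.4], [710.0, 46.0, 1.0], 0.44), ([14.3, -0.1, 80.6], [583.0, -83.0, 81.0], 0.16)]
reagent_bottle [([-193.9, -168.7, -2.8], [419.0, -296.0, -3.0], 0.84)]
coupler [([167.5, 103.0, -0.5], [708.0, 53.0, -0.0], 0.77), ([13.5, 1.4, 79.4], [581.0, -82.0, 79.0], 0.34)]
```

View pics/f1.png

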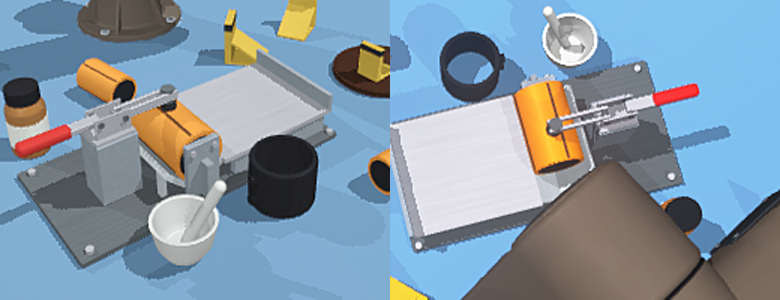

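```bash
python3 -c "
from cell import env; print(env.job_done())"
```

```text
the job is handed in; nothing more can be done
None
```

The pipe is set up in the vee against the end stop and clamped, and I handed the job in at about 33 s of the 72 s allowed.

I drew the yellow chock back and stood it in the tray. Then I pressed the pipe square against the fence, rolled it over the lip into the vee, and slid it along to the end stop. Only after that did I press the red handle down.

**Last checks:**
- **Pipe:** the networks put its centre at (14.5 to 18, -2 to 0.4, 78) mm from the vee's middle. Home is (15, 0, 78), so this agrees within their accuracy. While sliding, it stopped hard at about 20 N, at the tool position expected for home.
- **Clamp:** the handle's upper face is at 161 to 162 mm, which is its fully-down height, and it met a hard stop there. The pad lies over the pipe.
- **Chock:** it stands inside the tray.
- **Other things:** the mortar, bottle and coupler read within a few mm of where they started. The arm is clear of everything.

**Forces:** the highest I read were about 44 N pressing the pipe on the fence and about 58 N pressing the handle onto its stop. Both were through the fingertips, but I only read the force at the end of each call.

**Disagreements:** an outline fit of the pipe at home gave it 1 to 2.5 degrees off the vee, which I put down to the stop plate and arm hiding part of it. An earlier fit, made as the pipe settled in the vee, was spoiled by a look-alike pipe. I went by the picture instead.

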